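# Set the gated gas selector to the blue line

## Robot

A 6-joint arm with a two-finger parallel gripper is mounted at the origin on the work surface. World frame = base frame: x ahead of the robot, y to its left, z up, the work surface at z = 0. Lengths are in m, angles in rad, forces in N, time in s.
With the tool pointing down it reaches from about 0.3 to 0.775 m from the base axis. Payload 14.6 kg.
Tool frame: the origin (TCP) lies on the centre line of the jaws, within the pads' length; the fingertips stand 19 mm ahead of it and the grasp point (between the pads) is the TCP; y points along the fingers, x is the direction in which the jaws open and shut, and the axes are right-handed (so a half turn about y gives the same grasp; the last joint's range is limited). The gripper opens to 94 mm and grips with 3 to 60 N. Pads are 16 mm wide; open, the fingers measure 119 mm over their backs; the gripper's body (75 mm by 177 mm) begins 78 mm behind the grasp point.
Start: joints at [1.194, 0.3, 1.521, -0, 1.321, -0.067], TCP at [0.168, 0.524, 0.224] pointing down, gripper open.
Joint ranges: [-3.03, 3.03], [-0.79, 2.21], [0.23, 2.52], [-1.04, 4.18], [0, 3.07], [-2.55, 2.55]. Speed limits (rad/s): [2.22, 2.22, 2.57, 3.14, 3.14, 3.14].

## Interface

Orientations are given as [roll, pitch, yaw] about the fixed x, y, z axes, in that order (R = Rz(yaw) Ry(pitch) Rx(roll)).
In Python, from station import get_obs, cams, workorder gives the robot as it stands.
- The arm moves only by the shell command python3 -m handwheel 'ROWS' [FORCE]. ROWS is JSON, a list of rows, each an object of numbers: "fingers": the opening, from -1 (shut) to 1 (fully open); "x", "y", "z": the shift along the tool's x, y, z in m; "spin": the turn about the tool's y in degrees. In form: [{"fingers": .., "x": .., "y": .., "z": .., "spin": ..}, ...]. A call has exactly 10 rows; each row is the pose to reach, as a shift and turn from the pose commanded when the call began, along the tool's axes at that moment; what a row does not reach only later rows make up. A row lasts 1/10 s, in which the tool goes at most 50 mm and 8.59 degrees, less where a joint would pass 70% of its speed; a pose out of reach is approached as far as the arm can. A call with a gripper value outside its range is refused whole. The fingers move at their own pace and stop on an object; FORCE is the grip in N (left out, the last holds). Time passes only in rows, so rows that repeat a pose let the fingers close, or fill a call up. It gives the time, the measured TCP pose, the force and the opening at its end, in the units of the state.
- get_obs(): the state, without advancing time (a new reading comes with each control period).
- cams.camera(name): name is "scene" or "top" or "wrist"; returns (picture, depth): 420x560x3 uint8, red, green, blue; 420x560 float32, m along the optical axis (not along the pixel's ray), 0 where there is no reading.
- cams.get_calibration(name): a dict with "fx", "fy", "cx", "cy" (pixels), "dist" ([k1, k2, p1, p2, k3] as OpenCV has them; the pictures are not rectified), "view" (4x4, takes a point from world to camera coordinates). Camera axes: x right, y down, z forward; pixel columns grow to the right and rows downward; lengths in m; the calibration is good to about 2 mm. A picture is of the moment at which its call begins: read the wrist's pose just before it. get_calibration takes no time and is no camera call; for the wrist camera it gives the pose at the moment of the call.
- workorder.hand_in(): hands the job in, once; it reports no verdict.
The state is a dict: "time_s": time; "qpos": joint angles; "joint_vel": joint speeds; "tau": joint torques, N m; "ee_pos": TCP position; "eef_rot": TCP orientation; "force": force on the tool from outside, world axes, zero at the start; "moment": the same for the moment, N m; "grip_width": finger opening in m.
Only numpy, scipy, OpenCV 4.12 (cv2) and the standard library are available. Lean on these libraries where they do the work, as an engineer would, in place of code of your own. Each camera call takes 0.05 s, during which the arm holds its last target. There are 200 camera calls.

## Task

Switch the gas selector to the blue line: with the fingers, push its lever out of the park slot into the cross gate, along the gate, and fully home into the slot marked by the blue disc, without entering any other side slot. Only push the knob from its sides: do not pinch it between the fingers. Leave the vials, the beaker and the jar standing where they are, and finish clear of everything.

Things in the scene. Friction and masses are not known exactly. Their poses are not given: they have to be found in the camera images.
- selector: the gas selector, fixed to the bench: white housing with a brushed metal gate plate as its top, 200 (x) x 260 (y) x 106 mm tall; origin at the centre of its underside, x axis away from the robot at yaw 0, y left, z up. Its place and its yaw (up to 0.35 rad) differ from start to start
- gate (a point): middle of the gate, on the plate's top, 106 mm above the bench, above the selector's origin. Channels 15 mm wide (in the selector's frame): a cross gate along y, 71 mm long; at each end of it (y = +28 and -28 mm) a channel along x, 63 mm long, making a near (-x) and a far (+x) side slot; a park slot from the middle to x = -31 mm. The far middle is closed
- knob (a point): centre of the lever's square black knob, 28 x 28 mm, 34 mm tall, sides along the selector's x and y; upright it is 158 mm above the bench, 52 mm above the plate, and it sinks up to 12 mm as it leans. In the selector's frame it is at x = -43 mm at the end of park, x = 0 +-4 in the cross gate, y = +-45 +-4 in the side channels, x = +-43 fully home
- pivot (a point): point about which the lever (10 mm steel stem) leans both ways like a gear stick: 13 mm above the bench, 145 mm below the knob's centre, above the selector's origin. About 2 N on the knob moves the lever; it stays where it is left. The gate's edges are hard stops
- selector_lever (a joint): lean of the lever along the selector's x, rad: 0 = in the cross gate, + leans to +x. About -0.29 at the end of the park slot, about +0.29 or -0.29 fully home in a far (+x) or near (-x) slot; starts at -0.28 to -0.20 in the park slot
- selector_cross (a joint): lean of the lever along the selector's y, rad: 0 = in the middle, + leans to +y. About +0.31 or -0.31 in the side channels; free play about 0.03
- mark_blue: blue disc, 26 mm across, 4 mm thick, lying on the gate plate (origin at its underside, 106 mm above the bench); it marks the side slot that it lies next to, 78 mm before or behind and 45 mm left or right of the selector's middle. Which colour marks which of the four side slots changes from start to start
- mark_green: green disc, 26 mm across, 4 mm thick, lying on the gate plate (origin at its underside, 106 mm above the bench); it marks the side slot that it lies next to, 78 mm before or behind and 45 mm left or right of the selector's middle. Which colour marks which of the four side slots changes from start to start
- mark_yellow: yellow disc, 26 mm across, 4 mm thick, lying on the gate plate (origin at its underside, 106 mm above the bench); it marks the side slot that it lies next to, 78 mm before or behind and 45 mm left or right of the selector's middle. Which colour marks which of the four side slots changes from start to start
- mark_red: red disc, 26 mm across, 4 mm thick, lying on the gate plate (origin at its underside, 106 mm above the bench); it marks the side slot that it lies next to, 78 mm before or behind and 45 mm left or right of the selector's middle. Which colour marks which of the four side slots changes from start to start
- vial_a: glass vial with a black cap, 23 mm across, 50 mm tall, origin at the centre of its underside; stands upright on the gate plate near its left (+y) edge. A bystander: leave it standing where it is
- vial_b: glass vial with a white cap, 23 mm across, 50 mm tall, origin at the centre of its underside; stands upright on the gate plate near its right (-y) edge. A bystander: leave it standing where it is
- vial_c: glass vial with a black cap, 23 mm across, 50 mm tall, origin at the centre of its underside; stands upright on the bench left of the selector. A bystander: leave it standing where it is
- vial_d: glass vial with a blue cap, 23 mm across, 50 mm tall, origin at the centre of its underside; stands upright on the bench right of the selector. A bystander: leave it standing where it is
- beaker: glass beaker, 70 mm across, 85 mm tall, origin at its underside; bystander on the bench, near right
- jar: jar, 60 mm across, 70 mm tall, origin at its underside; bystander on the bench, near left

How it is judged:
On the way, in this order (a step that is already met when the one before it is completed fails the run):
1. the lever is pushed out of the park slot into the cross gate (value of joint selector_lever above -0.07 rad), for 0.1 s.
2. the lever is pushed along the cross gate to one end ((value of joint selector_cross above 0.25 rad or value of joint selector_cross below -0.25 rad)), for 0.1 s.
At the end, for the whole second after the job is handed in: the lever is fully home in the slot marked by the blue disc (lean of at least 0.25 rad of the 0.29 rad to the stop, i.e. the knob within about 5 mm of its end stop) and at rest (horizontal distance between knob and mark_blue below 0.048 m and (value of joint selector_lever above 0.25 rad or value of joint selector_lever below -0.25 rad) and linear speed of selector_lever below 0.02 m/s); the robot touches nothing.
It fails at once if the lever enters a side slot other than the blue one (by a third of its depth) ((value of joint selector_lever above 0.09 rad or value of joint selector_lever below -0.09 rad) and (value of joint selector_cross above 0.2 rad or value of joint selector_cross below -0.2 rad) and (horizontal distance between knob and mark_green below 0.075 m or horizontal distance between knob and mark_yellow below 0.075 m or horizontal distance between knob and mark_red below 0.075 m)).
It fails at once if the knob is pinched: pressed by the fingers on two opposite sides at once (contact force between each of selector_lever_c1, selector_lever_c2 and the fingers above 2 N or contact force between each of selector_lever_c3, selector_lever_c4 and the fingers above 2 N).
It fails at once if a bystander is lifted, shifted by more than 20 mm or tipped over (distance of any of vial_a, vial_b, vial_c, vial_d, beaker, jar from where it was at the start of the episode above 0.02 m or angle between any of vial_a, vial_b, vial_c, vial_d, beaker, jar's own z axis and vertical above 0.5 rad).
It also fails if it takes over 42 s, if anything falls off the work surface, if the arm or the gripper's body presses on something with over 40 N, if the wrist force passes 120 N, or if a joint passes its speed limit or range.

## Working session

There is one attempt and no reset: what is moved stays moved. The work goes in short steps, Python scripts to look and compute and a shell command to move; the robot and the scene stay as the last step left them, time stands still between calls to the robot, and variables do not carry over. Pictures are saved under pics/ and viewed, about 8 in all and at most 12, crops included, and the job is handed in when it is done.

```bash
ls; mkdir -p pics; python3 - <<'E'
from station import get_obs,cams
import cv2
o=get_obs();print({k:o[k] for k in ['time_s','ee_pos','eef_rot','grip_width','force']})
for n in ['top','scene']:
    p,d=cams.camera(n);cv2.imwrite(f'pics/{n}0.png',p[...,::-1])
    c=cams.get_calibration(n);print(n,c)
E
```

```text
pics
{'time_s': 0.0, 'ee_pos': array([0.16759539, 0.52359756, 0.22388722]), 'eef_rot': array([-1.57073929e+00,  1.13795818e-03,  1.26102461e+00]), 'grip_width': 0.09384227891589682, 'force': array([ 0.356475  , -0.13876204, -0.57861996])}
top {'fx': 393.64177060836766, 'fy': 393.64177060836766, 'cx': 272.2106925141715, 'cy': 206.18953483580628, 'dist': array([-0.09049879,  0.        ,  0.        ,  0.        ,  0.        ]), 'view': array([[ 0.00624602, -0.99979721,  0.01914498, -0.01329234],
       [-0.99223412, -0.00857493, -0.12408838,  0.54074088],
       [ 0.12422738, -0.01822125, -0.99208646,  1.09979678],
       [ 0.        ,  0.        ,  0.        ,  1.        ]])}
scene {'fx': 446.2861839679322, 'fy': 446.2861839679322, 'cx': 277.98968406291493, 'cy': 211.1705679934204, 'dist': array([-0.094025,  0.      ,  0.      ,  0.      ,  0.      ]), 'view': array([[ 0.85924133,  0.5115479 , -0.00480411, -0.46245216],
       [ 0.36882717, -0.62596785, -0.68711773, -0.13981808],
       [-0.35450085,  0.58862807, -0.72653021,  1.27239658],
       [ 0.        ,  0.        ,  0.        ,  1.        ]])}
```

View pics/top0.png

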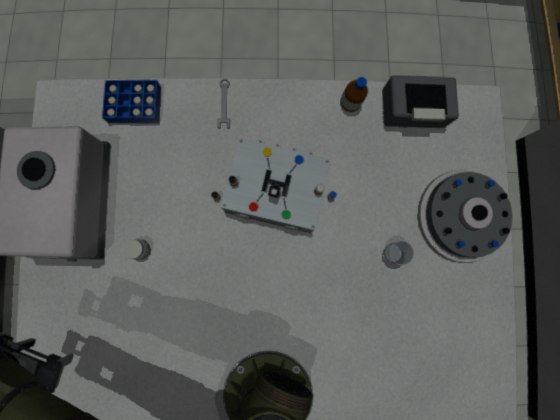

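View pics/scene0.png

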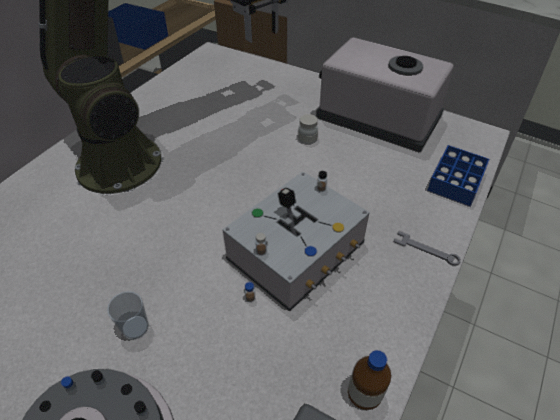

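Top view: the blue disc is at (299,160), i.e. the far right slot. Red (253,207), green (286,214) and yellow (267,153) mark the others, and the knob is at about (277,190) in park. Next I'll measure the selector frame.

```bash
cat > h.py <<'E'
import numpy as np,cv2
from station import get_obs,cams
def ray(c,uv):
    K=np.array([[c['fx'],0,c['cx']],[0,c['fy'],c['cy']],[0,0,1]])
    p=cv2.undistortPoints(np.array([[uv]],float),K,np.array(c['dist']))[0,0]
    R=c['view'][:3,:3];t=c['view'][:3,3]
    return -R.T@t,R.T@np.array([p[0],p[1],1])
def onz(c,uv,z):
    o,d=ray(c,uv);return o+d*(z-o[2])/d[2]
def disc(img,col,roi):
    h=cv2.cvtColor(img,cv2.COLOR_RGB2HSV).astype(int);H=h[...,0]
    lo,hi=dict(blue=(105,125),green=(55,95),yellow=(18,32),red=(-8,8))[col]
    if col=='red':H=(H+90)%180-90
    m=((H>=lo)&(H<=hi)&(h[...,1]>130)&(h[...,2]>70)).astype(np.uint8)
    k=np.zeros_like(m);x0,x1,y0,y1=roi;k[y0:y1,x0:x1]=1;m*=k
    n,l,s,ce=cv2.connectedComponentsWithStats(m)
    i=1+np.argmax(s[1:,4]);return ce[i],s[i,4]
N={'blue':(78,-45),'yellow':(78,45),'red':(-78,45),'green':(-78,-45)}
def fit(P):
    k=list(P);a=np.array([complex(*N[c])/1000 for c in k]);w=np.array([complex(*P[c][:2]) for c in k])
    r=np.sum((w-w.mean())*np.conj(a-a.mean()));yaw=np.angle(r);o=w.mean()-np.exp(1j*yaw)*a.mean()
    return np.array([o.real,o.imag]),yaw,np.abs(o+np.exp(1j*yaw)*a-w)*1000
E
python3 - <<'E'
from h import *
for n,roi in [('top',(235,325,140,225)),('scene',(240,350,200,258))]:
    im=cv2.imread(f'pics/{n}0.png')[...,::-1].copy();c=cams.get_calibration(n);P={}
    for k in N:
        ce,a=disc(im,k,roi);P[k]=onz(c,ce,.110);print(n,k,ce.round(1),a,P[k].round(4))
    print(fit(P))
    if n=='top':
        g=cv2.resize(im[130:240,205:345],None,fx=5,fy=5,interpolation=cv2.INTER_CUBIC);cv2.imwrite('pics/crop.png',g[...,::-1])
E
```

```text
top blue [298.6 159.2] 56 [ 0.6612 -0.0791  0.11  ]
top yellow [266.7 151.5] 56 [0.682  0.0081 0.11  ]
top red [253.  206.4] 58 [0.5301 0.0437 0.11  ]
top green [285.7 214.3] 52 [ 0.5097 -0.0442  0.11  ]
(array([ 0.59576305, -0.01788621]), np.float64(-0.22897774804010254), array([0.40655214, 0.12256776, 0.12862023, 0.23247981]))
scene blue [310.1 250.7] 83 [ 0.6638 -0.0819  0.11  ]
scene yellow [337.8 226.9] 73 [0.6845 0.0055 0.11  ]Traceback (most recent call last):
  File "<stdin>", line 5, in <module>
  File "h.py", line 17, in disc
    i=1+np.argmax(s[1:,4]);return ce[i],s[i,4]
        ~~~~~~~~~^^^^^^^^^
    return _wrapfunc(a, 'argmax', axis=axis, out=out, **kwds)
    return bound(*args, **kwds)
ValueError: attempt to get argmax of an empty sequence
```

View pics/crop.png

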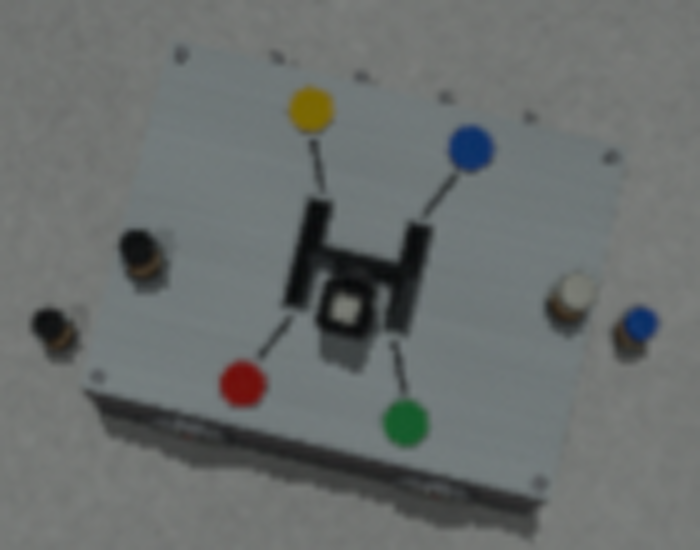

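Selector at about (0.597, -0.019), yaw -0.229, which puts the blue slot far right. The plan is to shut the fingers, push +x out of park, then -y along the gate, then +x into the slot.

```bash
python3 -m handwheel '[{"fingers":-1,"x":-0.02,"y":0,"z":-0.025,"spin":0},{"fingers":-1,"x":-0.048,"y":0,"z":-0.06,"spin":0},{"fingers":-1,"x":-0.076,"y":0,"z":-0.095,"spin":0},{"fingers":-1,"x":-0.104,"y":0,"z":-0.13,"spin":0},{"fingers":-1,"x":-0.132,"y":0,"z":-0.165,"spin":0},{"fingers":-1,"x":-0.16,"y":0,"z":-0.2,"spin":0},{"fingers":-1,"x":-0.188,"y":0,"z":-0.235,"spin":0},{"fingers":-1,"x":-0.216,"y":0,"z":-0.27,"spin":0},{"fingers":-1,"x":-0.244,"y":0,"z":-0.305,"spin":0},{"fingers":-1,"x":-0.272,"y":0,"z":-0.34,"spin":0}]' 30
python3 -m handwheel '[{"fingers":-1,"x":-0.028,"y":0,"z":-0.035,"spin":-2},{"fingers":-1,"x":-0.056,"y":0,"z":-0.07,"spin":-4.6},{"fingers":-1,"x":-0.084,"y":0,"z":-0.105,"spin":-4.6},{"fingers":-1,"x":-0.105,"y":0,"z":-0.135,"spin":-4.6},{"fingers":-1,"x":-0.121,"y":0,"z":-0.154,"spin":-4.6},{"fingers":-1,"x":-0.121,"y":0,"z":-0.154,"spin":-4.6},{"fingers":-1,"x":-0.121,"y":0,"z":-0.154,"spin":-4.6},{"fingers":-1,"x":-0.121,"y":0,"z":-0.154,"spin":-4.6},{"fingers":-1,"x":-0.121,"y":0,"z":-0.154,"spin":-4.6},{"fingers":-1,"x":-0.121,"y":0,"z":-0.154,"spin":-4.6}]'
cat > st.py <<'E'
from h import *
import sys
np.set_printoptions(precision=4,suppress=True)
O=np.array([.597,-.019]);Y=-.229
def sel(p):
    d=np.array(p[:2])-O;c,s=np.cos(Y),np.sin(Y);return np.array([c*d[0]+s*d[1],-s*d[0]+c*d[1]])
if __name__=='__main__':
    o=get_obs();print('t',o['time_s'],'sel xy',sel(o['ee_pos']),'z',o['ee_pos'][2],'rot',o['eef_rot'],'want yaw',Y+np.pi/2,'F',o['force'],'w',o['grip_width'])
    if len(sys.argv)>1:
        n=sys.argv[1];p,d=cams.camera(n);cv2.imwrite(f'pics/{sys.argv[2]}.png',p[...,::-1])
E
python3 st.py wrist w1
```

```text
time_s: 1.1
ee_pos: [0.4091, 0.1594, 0.2244]
eef_rot: [-1.571, -0.0, 1.261]
force: [0.6, 0.5, 0.0]
grip_width: 0.0172
time_s: 2.1
ee_pos: [0.5181, -0.0004, 0.2246]
eef_rot: [-1.571, -0.0, 1.342]
force: [0.5, 0.3, 0.3]
grip_width: 0.0005
t 2.1 sel xy [-0.081   0.0002] z 0.224634021969981 rot [-1.571  -0.      1.3423] want yaw 1.3417963267948965 F [0.5089 0.2541 0.309 ] w 0.0005020777511941846
```

View pics/w1.png

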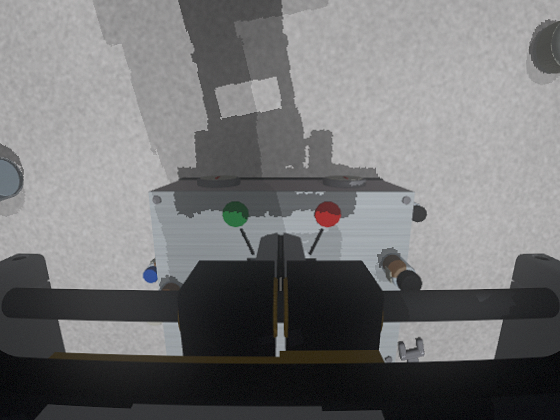

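Wrist view: green (235,214) and red (327,214) lie symmetrically about the finger line at column 281, so y is centred. The knob is hidden behind the fingers. Next I descend and push towards +x.

```bash
python3 - <<'E'
from st import *
c=cams.get_calibration('wrist');im=cv2.imread('pics/w1.png')[...,::-1].copy()
for k in ['green','red']:
    ce,a=disc(im,k,(200,360,190,240));print(k,a,sel(onz(c,ce,.11)))
E
python3 -m handwheel '[{"fingers":-1,"x":0,"y":0.01,"z":0,"spin":0},{"fingers":-1,"x":0,"y":0.02,"z":0,"spin":0},{"fingers":-1,"x":0,"y":0.03,"z":0,"spin":0},{"fingers":-1,"x":0,"y":0.04,"z":0,"spin":0},{"fingers":-1,"x":0,"y":0.05,"z":0,"spin":0},{"fingers":-1,"x":0,"y":0.06,"z":0,"spin":0},{"fingers":-1,"x":0,"y":0.06,"z":-0.005,"spin":0},{"fingers":-1,"x":0,"y":0.06,"z":-0.01,"spin":0},{"fingers":-1,"x":0,"y":0.06,"z":-0.015,"spin":0},{"fingers":-1,"x":0,"y":0.06,"z":-0.02,"spin":0}]'
python3 -m handwheel '[{"fingers":-1,"x":0,"y":0,"z":-0.005,"spin":0},{"fingers":-1,"x":0,"y":0,"z":-0.01,"spin":0},{"fingers":-1,"x":0,"y":0,"z":-0.015,"spin":0},{"fingers":-1,"x":0,"y":0,"z":-0.02,"spin":0},{"fingers":-1,"x":0,"y":0,"z":-0.025,"spin":0},{"fingers":-1,"x":0,"y":0,"z":-0.03,"spin":0},{"fingers":-1,"x":0,"y":0,"z":-0.034,"spin":0},{"fingers":-1,"x":0,"y":0,"z":-0.037,"spin":0},{"fingers":-1,"x":0,"y":0,"z":-0.037,"spin":0},{"fingers":-1,"x":0,"y":0,"z":-0.037,"spin":0}]'
python3 st.py scene s1; python3 - <<'E'
import cv2
a=cv2.imread('pics/s1.png')[140:300,200:400];cv2.imwrite('pics/s1c.png',cv2.resize(a,None,fx=3.5,fy=3.5,interpolation=2))
E
```

```text
green 269 [-0.0752 -0.0445]
red 451 [-0.0788  0.046 ]
time_s: 3.15
ee_pos: [0.5385, -0.0058, 0.1649]
eef_rot: [-1.572, -0.0, 1.341]
force: [-0.8, -0.2, -0.3]
grip_width: 0.0006
time_s: 4.15
ee_pos: [0.5739, -0.0141, 0.1643]
eef_rot: [-1.571, 0.0, 1.341]
force: [-0.3, 0.8, -0.3]
grip_width: 0.0003
t 4.15 sel xy [-0.0237 -0.0005] z 0.164343767683692 rot [-1.5708  0.      1.3412] want yaw 1.3417963267948965 F [-0.2899  0.8049 -0.2876] w 0.0003301259184829585
```

View pics/s1c.png

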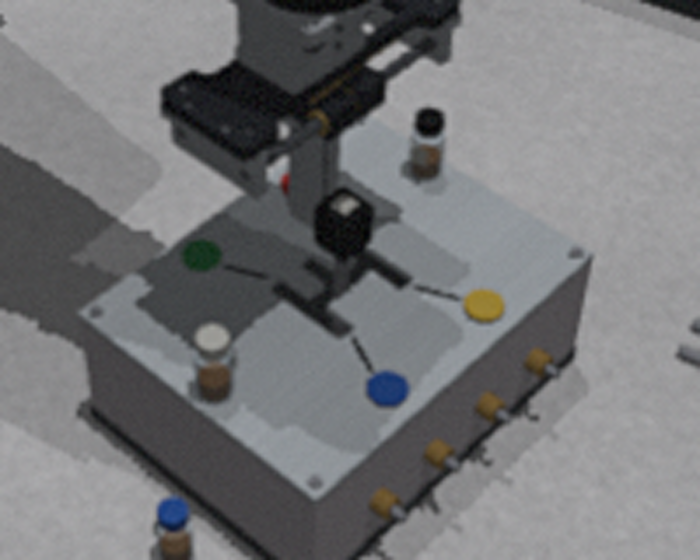

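The crop shows the lever pushed nearly upright, with the white top of the knob at crop (347,203), i.e. image (299,198), and the finger right behind it. I'll compute where that puts the knob.

```bash
cat >> st.py <<'E'
def knob(n,f,roi,zt=.175):
    im=cv2.imread(f'pics/{f}.png');x0,x1,y0,y1=roi
    g=cv2.cvtColor(im,6)[y0:y1,x0:x1];return g
E
python3 - <<'E'
from st import *
c=cams.get_calibration('scene')
im=cv2.imread('pics/s1.png');print(cv2.cvtColor(im,6)[190:208,288:310])
for uv in [(299.1,198)]: print(sel(onz(c,uv,.175)), sel(onz(c,uv,.176)))
im=cv2.imread('pics/s1.png')[...,::-1].copy()
for k in ['blue','yellow']:print(k,sel(onz(c,disc(im,k,(240,350,200,258))[0],.11)))
E
```

```text
[[ 61  63  60  60  54  56  62  59  67  81  87  86 114 139 149 149 148 147
  150 146 147 147]
 [ 61  61  61  63  45  49  60  63  72  84  86  83  91 114 130 145 151 151
  148 148 147 147]
 [ 62  60  62  62  48  50  61  63  76  86  83  85  87  88  92 115 142 148
  148 145 148 149]
 [ 63  62  60  62  50  50  60  62  61  58  54  70  84  86  88  89 115 133
  142 149 147 147]
 [ 63  61  64  62  52  53  60  44  25  15  15  30  59  84  86  86  86  88
  113 141 149 149]
 [ 62  60  63  61  49  46  45  24  19  34  39  30  29  46  69  85  87  85
   92 116 135 143]
 [ 59  63  61  58  34  21  10  25  47  66  67  76  71  40  34  60  82  87
   89  88  93 114]
 [ 59  62  61  45  27  17  27  48  70  85 103 121 124  90  51  28  50  72
   83  88  89  86]
 [ 63  59  44  29  12  14  43  74  82 113 139 140 135 111  71  20  18  40
   68  85  91  86]
 [ 63  54  31   6  14  14  39  72  85 117 139 130 106  64  35  18  19  17
   45  76  91  90]
 [ 63  50  18  14   9  14  20  28  53  99 122 102  58  19  15  17  20  21
   39  78  92  90]
 [ 64  50  24   8  13  16  25  24  23  40  66  57  23  18  22  10  15  20
   36  73  85  83]
 [ 64  48  21  13  12  15   8  20  22  15  24  14  23  24  21  11  13   5
   39  62  66  68]
 [ 63  47  13  17  11  15   7  17  17  19  18  23  15   7  20  10  13  16
   45  66  68  68]
 [ 69  48  18  11  13  17  19  15  17  10  23  28  19  21   7  21  16  21
   56  70  83  96]
 [ 83  60  18   8   9   9  16  11  21  17  19   7  19  21   7  17  10  21
   64  91 113 130]
 [ 94  68  30  19  13  17   8  12  25  12  17  15  13  11  15  12   3  20
   82 117 132 131]
 [ 92  71  22   4  15   8   9  17  22  17  22  15  23  18  14  19   5  26
   89 123 129 128]]
[0.0034 0.0018] [0.004 0.001]
blue [ 0.0794 -0.046 ]
yellow [0.0796 0.0437]
```

Knob at x ≈ +1 to +3 mm, in the cross gate. Now I'll go round to its +y side, then push along -y.

```bash
python3 -m handwheel '[{"fingers":-1,"x":0,"y":0,"z":0.01,"spin":0},{"fingers":-1,"x":0,"y":0,"z":0.022,"spin":0},{"fingers":-1,"x":0.015,"y":0,"z":0.022,"spin":0},{"fingers":-1,"x":0.03,"y":0,"z":0.022,"spin":0},{"fingers":-1,"x":0.045,"y":0,"z":0.022,"spin":0},{"fingers":-1,"x":0.045,"y":0,"z":0.01,"spin":0},{"fingers":-1,"x":0.045,"y":0,"z":-0.005,"spin":0},{"fingers":-1,"x":0.045,"y":0,"z":-0.018,"spin":0},{"fingers":-1,"x":0.045,"y":0,"z":-0.024,"spin":0},{"fingers":-1,"x":0.045,"y":0,"z":-0.024,"spin":0}]'
python3 st.py
python3 -m handwheel '[{"fingers":-1,"x":-0.006,"y":0,"z":0,"spin":0},{"fingers":-1,"x":-0.012,"y":0,"z":0,"spin":0},{"fingers":-1,"x":-0.018,"y":0,"z":0,"spin":0},{"fingers":-1,"x":-0.024,"y":0,"z":0,"spin":0},{"fingers":-1,"x":-0.03,"y":0,"z":0,"spin":0},{"fingers":-1,"x":-0.036,"y":0,"z":0,"spin":0},{"fingers":-1,"x":-0.042,"y":0,"z":0,"spin":0},{"fingers":-1,"x":-0.046,"y":0,"z":0,"spin":0},{"fingers":-1,"x":-0.05,"y":0,"z":0,"spin":0},{"fingers":-1,"x":-0.05,"y":0,"z":0,"spin":0}]'
python3 st.py scene s2; python3 - <<'E'
import cv2
a=cv2.imread('pics/s2.png')[140:300,200:400];cv2.imwrite('pics/s2c.png',cv2.resize(a,None,fx=3.5,fy=3.5,interpolation=2))
E
```

```text
time_s: 5.2
ee_pos: [0.6078, 0.0249, 0.164]
eef_rot: [-1.57, 0.0, 1.342]
force: [-0.2, 0.5, -0.1]
grip_width: 0.0006
t 5.2 sel xy [0.0006 0.0452] z 0.1639949789847626 rot [-1.5704  0.0001  1.3416] want yaw 1.3417963267948965 F [-0.2335  0.5024 -0.0646] w 0.0006304550737372
time_s: 6.2
ee_pos: [0.596, -0.0249, 0.1644]
eef_rot: [-1.571, 0.0, 1.341]
force: [0.3, 0.5, -0.1]
grip_width: 0.0004
t 6.2 sel xy [ 0.0003 -0.0059] z 0.16435479067871905 rot [-1.5706  0.0001  1.3409] want yaw 1.3417963267948965 F [ 0.3178  0.5079 -0.1051] w 0.00037955215361861784
```

View pics/s2c.png

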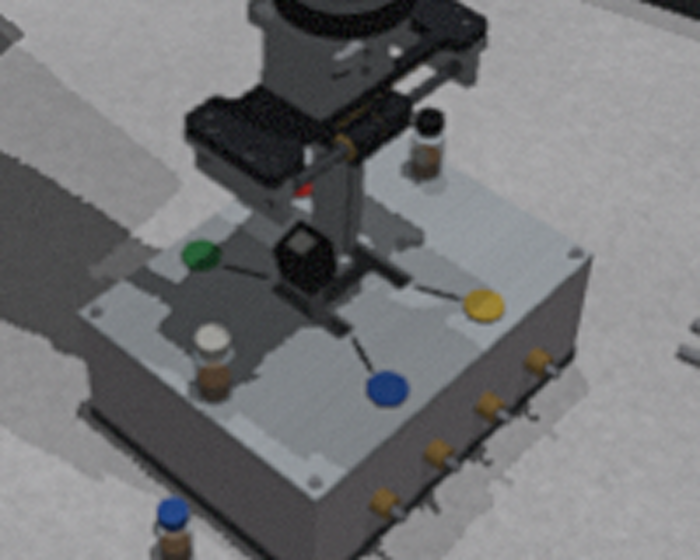

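The crop shows the lever leaning along the gate, knob at crop (305,257), about 34 mm along. I'll push on gently to the end.

```bash
python3 -m handwheel '[{"fingers":-1,"x":-0.002,"y":0,"z":0,"spin":0},{"fingers":-1,"x":-0.004,"y":0,"z":0,"spin":0},{"fingers":-1,"x":-0.006,"y":0,"z":0,"spin":0},{"fingers":-1,"x":-0.008,"y":0,"z":0,"spin":0},{"fingers":-1,"x":-0.009,"y":0,"z":0,"spin":0},{"fingers":-1,"x":-0.01,"y":0,"z":0,"spin":0},{"fingers":-1,"x":-0.01,"y":0,"z":0,"spin":0},{"fingers":-1,"x":-0.01,"y":0,"z":0,"spin":0},{"fingers":-1,"x":-0.01,"y":0,"z":0,"spin":0},{"fingers":-1,"x":-0.01,"y":0,"z":0,"spin":0}]'
python3 st.py scene s3; python3 - <<'E'
import cv2
from st import *
a=cv2.imread('pics/s3.png')[140:300,200:400];cv2.imwrite('pics/s3c.png',cv2.resize(a,None,fx=3.5,fy=3.5,interpolation=2))
E
```

```text
time_s: 7.25
ee_pos: [0.5938, -0.0341, 0.1645]
eef_rot: [-1.571, 0.0, 1.341]
force: [-0.8, 1.0, 0.7]
grip_width: 0.0007
t 7.25 sel xy [ 0.0003 -0.0154] z 0.16448308004212114 rot [-1.5708  0.0001  1.3414] want yaw 1.3417963267948965 F [-0.7625  0.9678  0.6768] w 0.0006551295397330268
```

View pics/s3c.png

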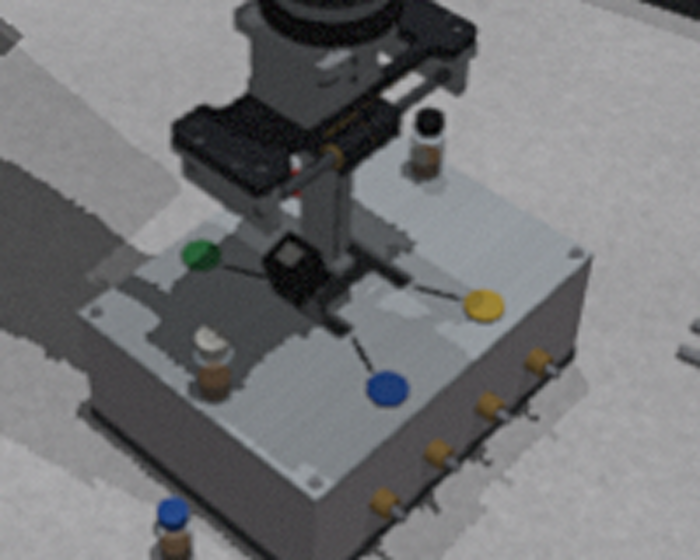

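Knob top at crop (290,249), i.e. image (282.9,211.1). I'll solve the lean from where its ray meets the sphere swept by the knob top.

```bash
cat >> st.py <<'E'
def lean(n,uv,r=.162):
    c=cams.get_calibration(n);o,d=ray(c,uv);p=np.r_[O,.013];q=o-p
    b=d@q/(d@d);s=-b-np.sqrt(b*b-(q@q-r*r)/(d@d));w=o+s*d;v=sel(w)
    h=w[2]-.013;return 'lean x,y',np.arctan2(v[0],h),np.arctan2(v[1],h),'knob',v*145/162
E
python3 - <<'E'
from st import *
for uv in [(282.9,211.1)]:print(lean('scene',uv))
print('s1',lean('scene',(297.9,197.5)))
im=cv2.imread('pics/s3.png',0).astype(float)
E
```

```text
('lean x,y', np.float64(0.005150861905491626), np.float64(-0.27603899937618953), 'knob', array([ 0.0007, -0.0395]))
s1 ('lean x,y', np.float64(0.0037206237137293284), np.float64(0.007009773203522468), 'knob', array([0.0005, 0.001 ]))
```

```bash
python3 -m handwheel '[{"fingers":-1,"x":-0.001,"y":0,"z":0,"spin":0},{"fingers":-1,"x":-0.002,"y":0,"z":0,"spin":0},{"fingers":-1,"x":-0.003,"y":0,"z":0,"spin":0},{"fingers":-1,"x":-0.004,"y":0,"z":0,"spin":0},{"fingers":-1,"x":-0.004,"y":0,"z":0,"spin":0},{"fingers":-1,"x":-0.004,"y":0,"z":0,"spin":0},{"fingers":-1,"x":-0.004,"y":0,"z":0,"spin":0},{"fingers":-1,"x":-0.004,"y":0,"z":0,"spin":0},{"fingers":-1,"x":-0.004,"y":0,"z":0,"spin":0},{"fingers":-1,"x":-0.004,"y":0,"z":0,"spin":0}]'
python3 st.py
```

```text
time_s: 8.3
ee_pos: [0.5929, -0.0379, 0.1644]
eef_rot: [-1.571, -0.0, 1.341]
force: [1.4, 4.5, -1.4]
grip_width: 0.0006
t 8.3 sel xy [ 0.0003 -0.0193] z 0.16440517044261085 rot [-1.5707 -0.0001  1.3414] want yaw 1.3417963267948965 F [ 1.4281  4.5252 -1.4218] w 0.0006238260964827298
```

About 4.5 N of resistance, so the lever is at the end of the gate. Now round to the near side for the push into the far slot.

```bash
python3 -m handwheel '[{"fingers":-1,"x":0.008,"y":0,"z":0,"spin":0},{"fingers":-1,"x":0.015,"y":0,"z":0,"spin":0},{"fingers":-1,"x":0.015,"y":0.002,"z":0.016,"spin":0},{"fingers":-1,"x":0.015,"y":0.005,"z":0.032,"spin":0},{"fingers":-1,"x":0.015,"y":0.005,"z":0.048,"spin":0},{"fingers":-1,"x":0.005,"y":0.005,"z":0.048,"spin":0},{"fingers":-1,"x":-0.01,"y":0.005,"z":0.048,"spin":0},{"fingers":-1,"x":-0.022,"y":0.005,"z":0.048,"spin":0},{"fingers":-1,"x":-0.025,"y":0.005,"z":0.048,"spin":0},{"fingers":-1,"x":-0.025,"y":0.005,"z":0.048,"spin":0}]'
python3 st.py scene s4
python3 -m handwheel '[{"fingers":-1,"x":0,"y":0,"z":-0.006,"spin":0},{"fingers":-1,"x":0,"y":0,"z":-0.012,"spin":0},{"fingers":-1,"x":0,"y":0,"z":-0.018,"spin":0},{"fingers":-1,"x":0,"y":0,"z":-0.024,"spin":0},{"fingers":-1,"x":0,"y":0,"z":-0.03,"spin":0},{"fingers":-1,"x":0,"y":0,"z":-0.036,"spin":0},{"fingers":-1,"x":0,"y":0,"z":-0.042,"spin":0},{"fingers":-1,"x":0,"y":0,"z":-0.045,"spin":0},{"fingers":-1,"x":0,"y":0,"z":-0.045,"spin":0},{"fingers":-1,"x":0,"y":0,"z":-0.045,"spin":0}]'
python3 st.py scene s5; python3 - <<'E'
import cv2
a=cv2.imread('pics/s5.png')[140:300,200:400];cv2.imwrite('pics/s5c.png',cv2.resize(a,None,fx=3.5,fy=3.5,interpolation=2))
E
```

```text
time_s: 9.3
ee_pos: [0.5406, -0.0524, 0.1594]
eef_rot: [-1.571, 0.0, 1.34]
force: [-0.2, 0.7, -0.2]
grip_width: 0.0004
t 9.3 sel xy [-0.0474 -0.0453] z 0.15939371218050508 rot [-1.5707  0.0001  1.3399] want yaw 1.3417963267948965 F [-0.189   0.6771 -0.1859] w 0.0003704184810038573
time_s: 10.35
ee_pos: [0.5843, -0.0617, 0.1594]
eef_rot: [-1.571, 0.0, 1.341]
force: [-0.3, -0.6, 0.4]
grip_width: 0.0006
t 10.35 sel xy [-0.0027 -0.0445] z 0.15939108016132528 rot [-1.571   0.      1.3413] want yaw 1.3417963267948965 F [-0.3423 -0.5703  0.3847] w 0.0006122698073460113
```

View pics/s5c.png

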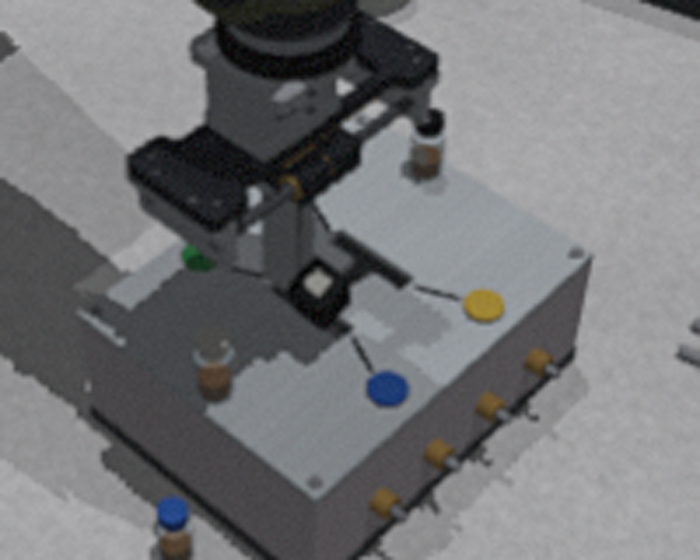

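The lever is entering the blue slot, knob top at crop (318,281). I'll push on about 25 mm.

```bash
python3 -m handwheel '[{"fingers":-1,"x":0,"y":0,"z":-0.004,"spin":0},{"fingers":-1,"x":0,"y":0,"z":-0.008,"spin":0},{"fingers":-1,"x":0,"y":0,"z":-0.012,"spin":0},{"fingers":-1,"x":0,"y":0,"z":-0.016,"spin":0},{"fingers":-1,"x":0,"y":0,"z":-0.019,"spin":0},{"fingers":-1,"x":0,"y":0,"z":-0.022,"spin":0},{"fingers":-1,"x":0,"y":0,"z":-0.024,"spin":0},{"fingers":-1,"x":0,"y":0,"z":-0.024,"spin":0},{"fingers":-1,"x":0,"y":0,"z":-0.024,"spin":0},{"fingers":-1,"x":0,"y":0,"z":-0.024,"spin":0}]'
python3 st.py
python3 -m handwheel '[{"fingers":-1,"x":0,"y":0,"z":-0.001,"spin":0},{"fingers":-1,"x":0,"y":0,"z":-0.002,"spin":0},{"fingers":-1,"x":0,"y":0,"z":-0.003,"spin":0},{"fingers":-1,"x":0,"y":0,"z":-0.003,"spin":0},{"fingers":-1,"x":0,"y":0,"z":-0.003,"spin":0},{"fingers":-1,"x":0,"y":0,"z":-0.003,"spin":0},{"fingers":-1,"x":0,"y":0,"z":-0.003,"spin":0},{"fingers":-1,"x":0,"y":0,"z":-0.003,"spin":0},{"fingers":-1,"x":0,"y":0,"z":-0.003,"spin":0},{"fingers":-1,"x":0,"y":0,"z":-0.003,"spin":0}]'
python3 st.py scene s6; python3 - <<'E'
import cv2
a=cv2.imread('pics/s6.png')[140:300,200:400];cv2.imwrite('pics/s6c.png',cv2.resize(a,None,fx=3.5,fy=3.5,interpolation=2))
E
```

```text
time_s: 11.4
ee_pos: [0.6029, -0.066, 0.1585]
eef_rot: [-1.556, 0.001, 1.342]
force: [-43.8, 7.6, 17.3]
grip_width: 0.0004
t 11.4 sel xy [ 0.0164 -0.0444] z 0.1584915590542421 rot [-1.5556  0.0008  1.3419] want yaw 1.3417963267948965 F [-43.8294   7.6419  17.2757] w 0.0004058456831874047
time_s: 12.4
ee_pos: [0.6038, -0.0663, 0.1583]
eef_rot: [-1.55, 0.001, 1.342]
force: [-63.1, 10.9, 24.5]
grip_width: 0.0004
t 12.4 sel xy [ 0.0174 -0.0445] z 0.15833495058461147 rot [-1.5497  0.0011  1.342 ] want yaw 1.3417963267948965 F [-63.0776  10.8955  24.5106] w 0.00038825464166573323
```

View pics/s6c.png

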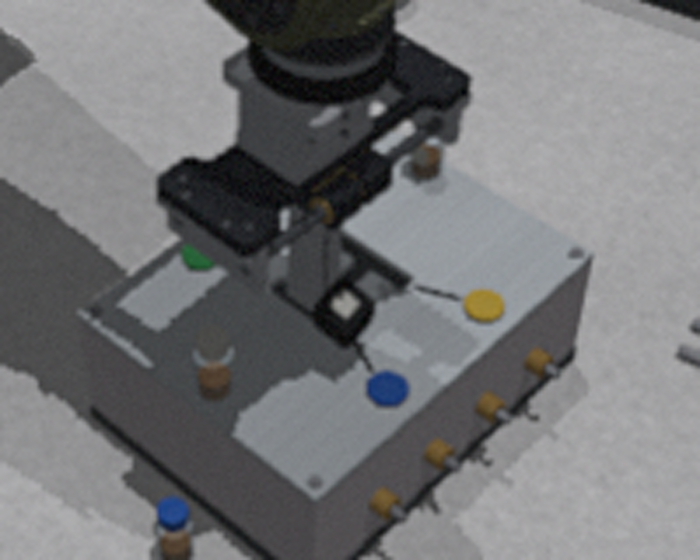

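The 63 N is a hard stop. I'll back off, rise, and check the lean.

```bash
python3 -m handwheel '[{"fingers":-1,"x":0,"y":0,"z":0.005,"spin":0},{"fingers":-1,"x":0,"y":0,"z":0.012,"spin":0},{"fingers":-1,"x":0,"y":0,"z":0.024,"spin":0},{"fingers":-1,"x":0,"y":0,"z":0.036,"spin":0},{"fingers":-1,"x":0,"y":0,"z":0.05,"spin":0},{"fingers":-1,"x":0,"y":-0.02,"z":0.07,"spin":0},{"fingers":-1,"x":0,"y":-0.05,"z":0.1,"spin":0},{"fingers":-1,"x":0,"y":-0.08,"z":0.14,"spin":0},{"fingers":-1,"x":0,"y":-0.1,"z":0.17,"spin":0},{"fingers":-1,"x":0,"y":-0.1,"z":0.17,"spin":0}]'
python3 st.py scene s7; python3 - <<'E'
import cv2
from st import *
print(lean('scene',(298.3,226.3)))
t,_=cams.camera('top')
a=cv2.imread('pics/s7.png')[140:300,200:400];b=t[130:240,205:345,::-1].copy()
cv2.imwrite('pics/f.png',np.hstack([cv2.resize(a,(400,320),interpolation=2),cv2.resize(b,(400,320),interpolation=2)]))
E
```

```text
time_s: 13.45
ee_pos: [0.4443, -0.0288, 0.263]
eef_rot: [-1.577, -0.0, 1.342]
force: [0.4, 0.6, -0.6]
grip_width: 0.0003
t 13.45 sel xy [-0.1465 -0.0442] z 0.26296701426578445 rot [-1.5774 -0.0005  1.3417] want yaw 1.3417963267948965 F [ 0.4122  0.6397 -0.6235] w 0.00028010794841343143
('lean x,y', np.float64(0.30381228873307886), np.float64(-0.31187317640589596), 'knob', array([ 0.0415, -0.0426]))
```

View pics/f.png

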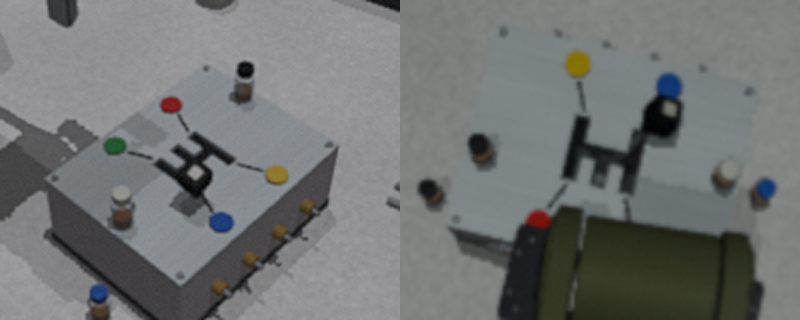

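The knob still leans fully towards blue, its top at left crop (194,174), i.e. image (297,227). The vials are standing. One last number, then I hand in.

```bash
python3 - <<'E'
from st import *
from station import workorder
print(lean('scene',(297.2,227)));r=lean('scene',(297.2,227))
o=get_obs();print(o['force'],abs(o['joint_vel']).max())
if r[1]>.27: print(workorder.hand_in())
E
```

```text
('lean x,y', np.float64(0.30074753737477766), np.float64(-0.32823069507715297), 'knob', array([ 0.0408, -0.0449]))
[-0.006  -0.1339 -0.5147] 0.04785069223813489
the job is handed in; nothing more can be done
None
```

The gas selector is on the blue line, and I handed the job in at about 13.5 s of the 42 s allowed. With shut fingers I pushed the lever out of park, along the cross gate to its right (-y) end, then into the far right slot until it hit the end stop. I then backed off and lifted clear. `hand_in()` gives no verdict, so what follows is from my own checks.

**Lever:** After the retreat, the camera estimate was a lean of +0.30 rad along x and -0.33 rad along y. That puts the knob at about (41, -45) mm in the selector's frame, which is the blue slot. The stops are nominally at 0.29 and 0.31 rad, so the estimate is only good to about 0.02 rad.

**Bystanders:** The four vials were standing in the last pictures. They touched nothing I could see, but I did not measure their shift. The beaker and jar were not fully in view in those last pictures; the fingers never went near them.

**Forces:** The last push reached about 63 N on the hard stop, more than I intended but below the 120 N wrist limit. The finger tilted by about 0.02 rad under it, then sprang back. At hand-in the robot was clear of everything, with about 0.5 N residual force.

**Disagreement:** The top and scene cameras differed by about 3 mm in x and y on the selector's position. I used a value between them, and the force feedback at the stops agreed with it.

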